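Feel for the release notch and raise the tin from its nest

ROBOT

A 6-joint arm with a two-finger parallel gripper is mounted at the origin on a cart in front of the work surface, level with it; the furniture and walls round the work are solid. World frame = base frame: x ahead of the robot, y to its left, z up, the work surface at z = 0. Lengths are in m, angles in degrees, forces in N, time in s.
With the tool pointing down it reaches from about 0.3 to 0.75 m from the base axis. Payload 8.5 kg.
Tool frame: the origin (TCP) lies between the finger pads; the fingertips stand 19 mm ahead of it and the grasp point (between the pads) is the TCP; z points along the fingers, y is the line along which they close (so a half turn about z gives the same grasp; the last joint's range is limited). The gripper opens to 85 mm and grips with 20 to 120 N. Pads are 22 mm wide; open, the fingers measure 114 mm over their backs; the gripper's body (76 mm by 85 mm) begins 54 mm behind the grasp point. The pads swing forward as they close: fully open they stand 13 mm farther back than shut.
Start: joints at [53.784, 21.807, 74.336, -0, 83.858, -12.336], TCP at [0.223, 0.503, 0.25] pointing down, gripper open.
Joint ranges: [-178.18, 178.18], [-50.72, 133.34], [12.68, 142.11], [-81.47, 261.47], [9.98, 163.14], [-165.26, 165.26]. Speed limits (degrees/s): [136.94, 136.94, 180, 180, 180, 180].

INTERFACE

Orientations are given as a 3x3 rotation matrix whose columns are the frame's x, y, z axes.
In Python, from rig import env, optics gives the robot as it stands.
- The arm moves only by the tool arm_command, never from a script. Its argument "commands" is one flat list of numbers, 7 for each row, row after row: the closure, from -1 (fully open) to 1 (shut), so that 0 is half open, then the shift along the tool's x, y, z as a fraction of full scale, then the turn, a rotation vector about the tool's x, y, z as a fraction of full scale. A call has 1 to 12 rows; each row is the pose to reach, as a shift and turn from the pose commanded when the call began, along the tool's axes at that moment; what a row does not reach only later rows make up. Full scale, the value 1, is 500 mm for a shift and 120 degrees for a turn. A row lasts 1/12 s, in which the tool goes at most 41.7 mm and 7.16 degrees, less where a joint would pass 70% of its speed; a pose out of reach is approached as far as the arm can. A call with a number of a shift or a turn outside -1 to 1 is refused whole. A call with a gripper value outside its range is refused whole. The fingers move at their own pace and stop on an object; "newtons" is the grip in N (left out, the last holds). Time passes only in rows, so rows that repeat a pose let the fingers close. It gives the time, the measured TCP pose, the force, the opening and the grip force at its end, in the units of the state.
- env.observe(): the state, without advancing time (a new reading comes with each control period).
- optics.get_image(name): name is "side" or "top" or "wrist"; returns a dict with "image" (384x512x3 uint8, red, green, blue), "intrinsics" (3x3 intrinsics, pixels), "k1" (the pictures are not rectified: a ray, as slopes to the right and down, at radius r is drawn at 1 + k1 r^2 times it, then the intrinsics apply), "origin" and "orientation" of the camera in the world; the wrist camera has in their place "tool_from_camera" (4x4, takes a point from camera to tool coordinates, whose origin is the TCP and whose axes are the flange's). Camera axes: x right, y down, z forward; pixel columns grow to the right and rows downward; lengths in m; the calibration is good to about 2 mm. A picture is of the moment at which its call begins: read the wrist's pose just before it. There is no depth.
- env.close_job(): hands the job in; it is judged then, once.
The state is a dict: "time_s": time; "q": joint angles; "qvel": joint speeds; "joint_efforts": joint torques, N m; "position": TCP position; "tool_rot": TCP orientation; "ft_force": force on the tool from outside, world axes, zero at the start; "wrist_torque": the same for the moment, N m; "grip_width": finger opening in m; "gripper_force": force on a finger pad.
Only numpy, scipy, OpenCV 4.12 (cv2) and the standard library are available. Lean on these libraries where they do the work, as an engineer would, in place of code of your own. Each camera call takes 0.05 s, during which the arm holds its last target. There are 200 camera calls.

TASK

The grease tin is sunk in the round lid-pressing nest on the bench. With the fingers closed, touch the top of the nest's steel rim beside the small pointer on its foot, feel gently along the rim from there, passing along the side nearest the robot, until the fingertips drop into the release notch, and press the catch inside the notch fully home so that the tin rises in the nest; then leave everything. Only touch and press: do not touch or take out the tin, and leave the bolt, the cover and the screwdriver beside the nest alone.

Things in the scene. Friction and masses are not known exactly. Their poses are not given: they have to be found in the camera images.
- nest_center (a point): Centre of the fixed nest, on its vertical axis level with the rim's flat top (60 mm over the bench); axes of the nest's foot (turned up to 0.3 rad either way). Grey round foot 204 mm across, 14 mm high, three bolted ears; on it a plain dark steel ring, outer diameter 180 mm, bore 77 mm. The rim is rigid and plain but for the one notch in its outer part
- pointer_rim (a point): Point on the rim's top, 75 mm from the nest's axis, beside the pointer (small grey post with steel arrow outside the ring, at the +y side of the foot, no higher than the rim). Start here. Going from here by the side nearest the robot (counterclockwise from above), the notch's middle comes 45 to 160 degrees further round; exactly where is not given
- catch (a joint): Travel straight down of the catch, a dark steel plate in the notch: 0 = as found (6 mm below the rim), 0.010 m = fully home (16 mm below). It stays where pushed, takes 6 to 14 N, drives the ejector. Notch: a gap in the ring open upward and outward, from 57 to 90 mm off the nest's axis, 40 degrees wide (52 mm long at 75 mm radius)
- ejector (a joint): Rise of the ejector disc (71 mm across) under the tin: 0 = down, 0.018 m = fully raised; it rises 1.8 mm for each mm of the catch
- tin: Loose round grease tin, green with grey lid, 70 mm across, 39 mm high, about 0.12 kg, upright in the nest's bore on the ejector disc; origin at the centre of its underside (20 mm over the bench at the start, its top then 1 mm below the rim; 38 mm when raised). Not to be touched
- bolt: Loose steel hex bolt standing on its head, 17x19x52 mm, on the bench in front of the nest; origin at the centre of its underside. To be left alone
- float_cover: Loose grey cast cover, 60x74x24 mm, lying on the bench in front of the nest; origin at the centre of its underside. To be left alone
- small_screwdriver: Loose small blue-handled screwdriver, 160 mm long, 17 mm high, lying on the bench left of the nest; origin at the centre of its underside. To be left alone
- arbor_stand_center (a point): Foot of the heavy arbor stand fixed on the bench to the right of the work, never moved: about 200 mm square with a turned foot, with a tall upright board (150 mm wide, up to 690 mm high) on it. Nothing to do there: the arm must keep clear of it

How it is judged (in metres and radians):
On the way, in this order (a step that is already met when the one before it is completed fails the run):
1. the fingertips touch the rim beside the pointer (contact force between the fingers and anything else above 0.5 N and horizontal distance between the grasp point and pointer_rim below 0.03 m and z of the grasp point in the frame of nest_center below 0.06 m and value of joint catch below 0.002 m), for 0.1 s.
2. the catch in the notch is pressed home by the fingers (value of joint catch above 0.008 m and contact force between the fingers and anything else above 0.5 N), for 0.1 s.
At the end, for the whole second after the job is handed in: The catch stays pressed in by more than 8 of its 10 mm, the ejector is up by more than 14 of its 18 mm, and the tin stands upright on it at rest in the bore, raised (its underside 18 to 27 mm below the rim, within 8 mm of the nest's axis) (value of joint catch above 0.008 m and value of joint ejector above 0.014 m and z of tin in the frame of nest_center between -0.027 and -0.018 m and horizontal distance between tin and nest_center below 0.008 m and angle between tin's own z axis and vertical below 0.1 rad and linear speed of tin below 0.02 m/s); the robot touches nothing.
It fails at once if the robot touches the tin (contact force between any of the fingers, the arm and tin above 1 N).
It fails at once if the tin is lifted out of the nest (z of tin in the frame of nest_center above -0.01 m).
It fails at once if the fingers press harder than 80 N (contact force between the fingers and anything else above 80 N).
It fails at once if a bystander is moved by more than 20 mm (distance of any of bolt, float_cover, small_screwdriver from where it was at the start of the episode above 0.02 m).
It also fails if it takes over 64 s, if anything falls off the work surface, if the arm or the gripper's body presses on something with over 40 N, if the wrist force passes 120 N, or if a joint passes its speed limit or range.

## Working session

There is one attempt and no reset: what is moved stays moved. The work goes in short steps, Python scripts to look and compute and a tool call to move; the robot and the scene stay as the last step left them, time stands still between calls to the robot, and variables do not carry over. Pictures are saved under pics/ and viewed, at most 10 in all, crops included, and the job is handed in when it is done.

Besides the shell and the picture viewer there is one more tool, called after "Request:" by a JSON object that holds its "op" and its "data". arm_command: Moves the arm, as the interface text tells. Shift numbers are shares of 500 mm and turn numbers shares of 120 degrees, none past 1 either way. Its arguments: {"type":"object","properties":{"commands":{"type":"array","items":{"type":"number"}},"newtons":{"type":"number"}},"required":["commands"]}

```bash
mkdir -p pics; cat > h.py <<'E'
import numpy as np, cv2
from rig import env, optics
def ray(im,u,v):
    K=np.array(im["intrinsics"]);k=im["k1"]
    d=np.array([(u-K[0,2])/K[0,0],(v-K[1,2])/K[1,1]]);s=d.copy()
    for _ in range(20): s=d/(1+k*(s@s))
    return np.array([s[0],s[1],1.])
def cast(im,u,v,z):
    R=np.array(im["orientation"]);o=np.array(im["origin"])
    r=R@ray(im,u,v); return o+r*(z-o[2])/r[2]
E
python3 - <<'E'
from h import *
s=env.observe(); print(s["time_s"],s["position"],s["tool_rot"],s["ft_force"])
for n in("top","side"):
    im=optics.get_image(n); cv2.imwrite(f"pics/{n}0.png",im["image"][:,:,::-1]); print(n,im["origin"],im["orientation"],im["intrinsics"],im["k1"])
E
```

```text
0.0 [0.22248412 0.50269518 0.24968878] [[-9.14410186e-01  4.04787808e-01 -9.18096542e-04]
 [ 4.04788704e-01  9.14409428e-01 -1.22576089e-03]
 [ 3.43343069e-04 -1.49248335e-03 -9.99998827e-01]] [ 1.11087383 -0.1956387  -0.97755209]
top [0.39515975 0.23202286 1.17731847] [[-0.02050304 -0.999476    0.02504703]
 [-0.99976279  0.02031194 -0.00786026]
 [ 0.00734739 -0.02520225 -0.99965537]] [[474.496911     0.         257.28661721]
 [  0.         474.496911   190.87428827]
 [  0.           0.           1.        ]] -0.1256923927169432
side [ 0.12996655 -0.56052534  0.55707465] [[ 0.93880938 -0.16292106  0.3034694 ]
 [-0.34402351 -0.48669608  0.80297867]
 [ 0.01687523 -0.85824452 -0.51296352]] [[416.36185212   0.         263.11912318]
 [  0.         416.36185212 203.14416446]
 [  0.           0.           1.        ]] 0.03201307994031276
```

View pics/top0.png

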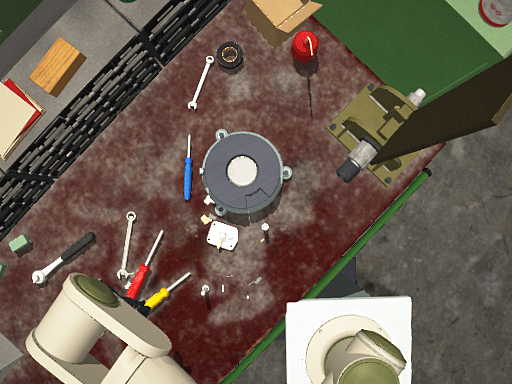

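View pics/side0.png

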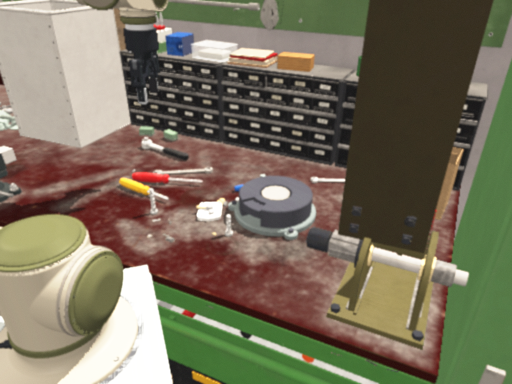

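The top view shows the nest at about (242,171), with a likely notch near (258,195). I'll zoom in to find the pointer.

```bash
python3 - <<'E'
from h import *
im=optics.get_image("top"); I=im["image"][:,:,::-1]
c=I[115:265,170:310]; cv2.imwrite("pics/crop.png",cv2.resize(c,None,fx=4,fy=4,interpolation=cv2.INTER_CUBIC))
# lid: bright low-saturation blob near (242,171)
hsv=cv2.cvtColor(np.ascontiguousarray(I),cv2.COLOR_BGR2HSV)
m=((hsv[...,2]>185)&(hsv[...,1]<60)).astype(np.uint8)
n,l,st,ce=cv2.connectedComponentsWithStats(m)
for i in range(1,n):
    if abs(ce[i][0]-242)<80 and abs(ce[i][1]-171)<100 and st[i][4]>8: print(st[i],ce[i],cast(im,*ce[i],0.059))
E
```

```text
[188  56  26  53 226] [200.6460177   81.69911504] [0.68688339 0.35322271 0.059     ]
[200 130  28  44 119] [213.39495798 145.92436975] [0.53169634 0.32491794 0.059     ]
[237 132  11   1  11] [242. 132.] [0.56342935 0.25658248 0.059     ]
[187 134   3  24  47] [188.4893617  146.19148936] [0.53239035 0.38405981 0.059     ]
[257 135  35  48 121] [279.41322314 161.2892562 ] [0.49206349 0.16949733 0.059     ]
[228 156  29  30 663] [241.8959276  170.60331825] [0.47177286 0.25857132 0.059     ]
[206 188   3   5   9] [207.11111111 189.77777778] [0.42817257 0.34153403 0.059     ]
[204 195  11  10  52] [208.15384615 199.76923077] [0.40455713 0.33949627 0.059     ]
[215 208   5   7  15] [216.8        211.33333333] [0.3769048  0.31960133 0.059     ]
[209 214   7   5  12] [212.08333333 216.08333333] [0.3659355  0.33094544 0.059     ]
[201 216   8   8  30] [204.2        219.23333333] [0.35887403 0.34970104 0.059     ]
[207 221  31  29 644] [222.55745342 235.22515528] [0.32038281 0.30714547 0.059     ]
[262 223   7   7  38] [264.68421053 226.31578947] [0.3393443  0.20752172 0.059     ]
```

View pics/crop.png

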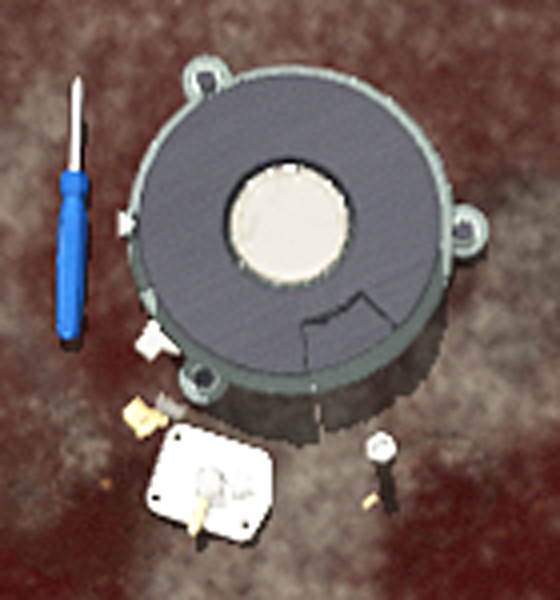

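The top crop shows three things:
- A light tab at crop (125,222), on the +y side. This is the likely pointer.
- The notch between about (303,325) and (395,328), at a world angle of about 206°.
- Debris near (155,340).

I'll go above the likely pointer with the fingers shut and check it from near.

Request:
{"op": "arm_command", "data": {"commands": [1, -0.15, -0.027, 0.025, 0, 0, -0.1, 1, -0.3, -0.055, 0.05, 0, 0, -0.2, 1, -0.45, -0.08, 0.075, 0, 0, -0.3, 1, -0.596, -0.109, 0.1, 0, 0, -0.417, 1, -0.596, -0.109, 0.1, 0, 0, -0.417, 1, -0.596, -0.109, 0.1, 0, 0, -0.417, 1, -0.596, -0.109, 0.1, 0, 0, -0.417, 1, -0.596, -0.109, 0.1, 0, 0, -0.417, 1, -0.596, -0.109, 0.1, 0, 0, -0.417, 1, -0.596, -0.109, 0.1, 0, 0, -0.417, 1, -0.596, -0.109, 0.1, 0, 0, -0.417, 1, -0.596, -0.109, 0.1, 0, 0, -0.417], "newtons": 40}}

```text
time_s: 1.15
position: [0.4722, 0.3332, 0.2006]
tool_rot: [[-0.897, -0.442, -0.0], [-0.442, 0.897, 0.0], [-0.0, 0.0, -1.0]]
ft_force: [0.1, 0.6, 0.3]
grip_width: 0.0002
gripper_force: 0.0
```

```bash
python3 - <<'E'
from h import *
s=env.observe(); print(s["time_s"],s["position"],s["tool_rot"],s["ft_force"],s["grip_width"])
im=optics.get_image("wrist"); cv2.imwrite("pics/w1.png",im["image"][:,:,::-1])
R=np.array(s["tool_rot"]);T=np.array(im["tool_from_camera"])
print(T)
E
```

```text
1.15 [0.47218392 0.33316065 0.20055826] [[-8.97213092e-01 -4.41597856e-01 -4.52463772e-05]
 [-4.41597856e-01  8.97213074e-01  1.80983592e-04]
 [-3.93263250e-05  1.82361551e-04 -9.99999983e-01]] [0.06165296 0.64936119 0.29744793] 0.0002075478249254124
[[ 2.74163118e-04 -9.45646022e-01 -3.25197671e-01  8.26966436e-02]
 [ 9.99998609e-01  7.94369160e-04 -1.46689027e-03  1.33325629e-04]
 [ 1.64548595e-03 -3.25196816e-01  9.45644924e-01 -1.25008030e-01]
 [ 0.00000000e+00  0.00000000e+00  0.00000000e+00  1.00000000e+00]]
```

View pics/w1.png

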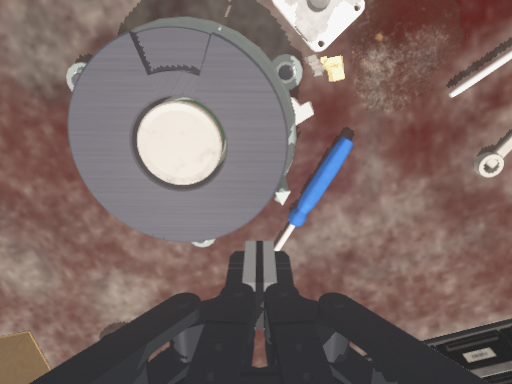

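The wrist view shows the steel arrow and post at (283,196) against the ring. It also shows the notch between (135,35) and (210,35), debris at (302,110), and the lid at (181,142). I'll turn these pixels into positions.

```bash
python3 - <<'E'
from h import *
s=env.observe(); im=optics.get_image("wrist")
R=np.array(s["tool_rot"]);p=np.array(s["position"]);T=np.array(im["tool_from_camera"])
im["orientation"]=R@T[:3,:3]; im["origin"]=p+R@T[:3,3]
hsv=cv2.cvtColor(im["image"],cv2.COLOR_RGB2HSV)
m=((hsv[...,2]>170)&(hsv[...,1]<60)).astype(np.uint8)
n,l,st,ce=cv2.connectedComponentsWithStats(m); i=l[142,181]; print("lid",cast(im,*ce[i],.059),st[i])
c=np.array([cast(im,u,v,.06)[:2] for u,v in [(69,130),(288,130),(180,241),(252,213),(90,68)]])
# circle fit on rim outline
A=np.c_[2*c,np.ones(len(c))];x=np.linalg.lstsq(A,(c**2).sum(1),rcond=None)[0];print("ring",x[:2],np.sqrt(x[2]+x[:2]@x[:2]))
for nm,u,v,z in [("ptr",283,196,.05),("n1i",150,73,.06),("n1o",133,33,.06),("n2i",199,75,.06),("n2o",211,33,.06),("debris",302,110,.014)]:
    q=cast(im,u,v,z)[:2]-x[:2]; print(nm,q,np.hypot(*q),np.degrees(np.arctan2(q[1],q[0]))%360)
E
```

```text
lid [0.47253725 0.25918053 0.059     ] [ 137  101   85   84 5556]
ring [0.47341998 0.26054509] 0.08788855605041761
ptr [0.00520689 0.09965143] 0.09978737029509227 87.00895683042623
n1i [-0.04153295 -0.04071684] 0.05816225227608981 224.43151233353186
n1o [-0.06214557 -0.06132104] 0.0873060252443138 224.61737640013547
n2i [-0.0568933  -0.00653604] 0.05726750869194109 186.55355067825428
n2o [-0.08775269 -0.00983694] 0.08830232422106096 186.39606566880337
debris [-0.06783567  0.08418725] 0.10811647083495464 128.86086739490935
```

Request:
{"op": "arm_command", "data": {"commands": [1, -0.008, -0.002, 0.06, 0, 0, 0, 1, -0.008, -0.002, 0.12, 0, 0, 0, 1, -0.008, -0.002, 0.17, 0, 0, 0, 1, -0.008, -0.002, 0.21, 0, 0, 0, 1, -0.008, -0.002, 0.228, 0, 0, 0, 1, -0.008, -0.002, 0.234, 0, 0, 0, 1, -0.008, -0.002, 0.234, 0, 0, 0, 1, -0.008, -0.002, 0.234, 0, 0, 0]}}

```text
time_s: 1.92
position: [0.4775, 0.3338, 0.0846]
tool_rot: [[-0.897, -0.441, 0.002], [-0.441, 0.897, 0.001], [-0.002, -0.0, -1.0]]
ft_force: [-0.4, -0.0, 0.4]
grip_width: -0.0
gripper_force: 0.0
```

Request:
{"op": "arm_command", "data": {"commands": [1, 0, 0, 0.002, 0, 0, 0, 1, 0, 0, 0.004, 0, 0, 0, 1, 0, 0, 0.006, 0, 0, 0, 1, 0, 0, 0.008, 0, 0, 0, 1, 0, 0, 0.008, 0, 0, 0]}}

```text
time_s: 2.33
position: [0.4771, 0.3332, 0.0793]
tool_rot: [[-0.898, -0.441, -0.0], [-0.441, 0.898, -0.0], [0.0, -0.0, -1.0]]
ft_force: [-1.2, -0.7, 0.6]
grip_width: 0.0001
gripper_force: 0.0
```

Request:
{"op": "arm_command", "data": {"commands": [1, 0, 0, 0.001, 0, 0, 0, 1, 0, 0, 0.002, 0, 0, 0, 1, 0, 0, 0.002, 0, 0, 0, 1, 0, 0, 0.002, 0, 0, 0]}}

```text
time_s: 2.67
position: [0.4772, 0.3333, 0.0791]
tool_rot: [[-0.898, -0.441, 0.001], [-0.441, 0.898, 0.0], [-0.001, -0.0, -1.0]]
ft_force: [-2.1, -1.5, 5.3]
grip_width: -0.0002
gripper_force: 3.3
```

Request:
{"op": "arm_command", "data": {"commands": [1, 0, 0, 0.0005, 0, 0, 0, 1, 0, 0, 0.0005, 0, 0, 0, 1, 0, 0, 0.0005, 0, 0, 0, 1, 0, 0, 0.0005, 0, 0, 0]}}

```text
time_s: 3.0
position: [0.4771, 0.3333, 0.0791]
tool_rot: [[-0.898, -0.441, 0.001], [-0.441, 0.898, 0.0], [-0.001, -0.0, -1.0]]
ft_force: [-2.6, -1.2, 9.2]
grip_width: -0.0002
gripper_force: 4.3
```

The rim is at z≈0.060, as it should be, with a contact force of about 9 N. I'll work out the arc steps for feeling along.

```bash
python3 - <<'E'
import numpy as np
R=np.array([[-.898,-.441],[-.441,.898]])
f=lambda a:.075*np.array([np.cos(np.radians(a)),np.sin(np.radians(a))])
for a,b,n in [(86.5,130,10),(130,174,10),(174,190,6),(190,206,8)]:
    print(a,b,[tuple(np.round(R.T@(f(t)-f(a))/.5,3)) for t in np.linspace(a,b,n+1)[1:]])
E
```

```text
86.5 130 [(np.float64(0.01), np.float64(0.005)), (np.float64(0.021), np.float64(0.01)), (np.float64(0.031), np.float64(0.013)), (np.float64(0.042), np.float64(0.016)), (np.float64(0.054), np.float64(0.018)), (np.float64(0.065), np.float64(0.019)), (np.float64(0.076), np.float64(0.02)), (np.float64(0.088), np.float64(0.019)), (np.float64(0.099), np.float64(0.018)), (np.float64(0.11), np.float64(0.015))]
130 174 [(np.float64(0.011), np.float64(-0.003)), (np.float64(0.022), np.float64(-0.007)), (np.float64(0.032), np.float64(-0.012)), (np.float64(0.042), np.float64(-0.018)), (np.float64(0.052), np.float64(-0.024)), (np.float64(0.061), np.float64(-0.031)), (np.float64(0.07), np.float64(-0.039)), (np.float64(0.077), np.float64(-0.047)), (np.float64(0.085), np.float64(-0.056)), (np.float64(0.091), np.float64(-0.066))]
174 190 [(np.float64(0.004), np.float64(-0.006)), (np.float64(0.007), np.float64(-0.012)), (np.float64(0.01), np.float64(-0.018)), (np.float64(0.013), np.float64(-0.025)), (np.float64(0.015), np.float64(-0.031)), (np.float64(0.017), np.float64(-0.038))]
190 206 [(np.float64(0.001), np.float64(-0.005)), (np.float64(0.003), np.float64(-0.01)), (np.float64(0.004), np.float64(-0.015)), (np.float64(0.004), np.float64(-0.02)), (np.float64(0.005), np.float64(-0.026)), (np.float64(0.006), np.float64(-0.031)), (np.float64(0.006), np.float64(-0.036)), (np.float64(0.006), np.float64(-0.041))]
```

Request:
{"op": "arm_command", "data": {"commands": [1, 0.01, 0.005, -0.0005, 0, 0, 0, 1, 0.021, 0.01, -0.0005, 0, 0, 0, 1, 0.031, 0.013, -0.0005, 0, 0, 0, 1, 0.042, 0.016, -0.0005, 0, 0, 0, 1, 0.054, 0.018, -0.0005, 0, 0, 0, 1, 0.065, 0.019, -0.0005, 0, 0, 0, 1, 0.076, 0.02, -0.0005, 0, 0, 0, 1, 0.088, 0.019, -0.0005, 0, 0, 0, 1, 0.099, 0.018, -0.0005, 0, 0, 0, 1, 0.11, 0.015, -0.0005, 0, 0, 0, 1, 0.11, 0.015, -0.0005, 0, 0, 0]}}

```text
time_s: 3.92
position: [0.4241, 0.3158, 0.0791]
tool_rot: [[-0.898, -0.441, 0.002], [-0.441, 0.898, 0.001], [-0.002, 0.0, -1.0]]
ft_force: [0.6, -0.7, 8.3]
grip_width: 0.0
gripper_force: 4.3
```

Request:
{"op": "arm_command", "data": {"commands": [1, 0.011, -0.003, 0, 0, 0, 0, 1, 0.022, -0.007, 0, 0, 0, 0, 1, 0.032, -0.012, 0, 0, 0, 0, 1, 0.042, -0.018, 0, 0, 0, 0, 1, 0.052, -0.024, 0, 0, 0, 0, 1, 0.061, -0.031, 0, 0, 0, 0, 1, 0.07, -0.039, 0, 0, 0, 0, 1, 0.077, -0.047, 0, 0, 0, 0, 1, 0.085, -0.056, 0, 0, 0, 0, 1, 0.091, -0.066, 0, 0, 0, 0, 1, 0.091, -0.066, 0, 0, 0, 0]}}

```text
time_s: 4.83
position: [0.398, 0.2661, 0.079]
tool_rot: [[-0.898, -0.44, 0.001], [-0.44, 0.898, 0.001], [-0.002, 0.001, -1.0]]
ft_force: [0.2, -0.1, 10.2]
grip_width: -0.0005
gripper_force: 4.8
```

Request:
{"op": "arm_command", "data": {"commands": [1, 0.004, -0.006, 0, 0, 0, 0, 1, 0.007, -0.012, 0, 0, 0, 0, 1, 0.01, -0.018, 0, 0, 0, 0, 1, 0.013, -0.025, 0, 0, 0, 0, 1, 0.015, -0.031, 0, 0, 0, 0, 1, 0.017, -0.038, 0, 0, 0, 0, 1, 0.017, -0.038, 0, 0, 0, 0]}}

```text
time_s: 5.42
position: [0.3986, 0.2454, 0.0787]
tool_rot: [[-0.898, -0.441, 0.0], [-0.441, 0.898, 0.001], [-0.001, 0.001, -1.0]]
ft_force: [0.1, 1.7, 5.0]
grip_width: 0.0002
gripper_force: 2.7
```

Request:
{"op": "arm_command", "data": {"commands": [1, 0.001, -0.005, 0, 0, 0, 0, 1, 0.003, -0.01, 0, 0, 0, 0, 1, 0.004, -0.015, 0, 0, 0, 0, 1, 0.004, -0.02, 0, 0, 0, 0, 1, 0.005, -0.026, 0, 0, 0, 0, 1, 0.006, -0.031, 0, 0, 0, 0, 1, 0.006, -0.036, 0, 0, 0, 0, 1, 0.006, -0.041, 0, 0, 0, 0, 1, 0.006, -0.041, 0, 0, 0, 0]}}

```text
time_s: 6.17
position: [0.4055, 0.2252, 0.0783]
tool_rot: [[-0.898, -0.44, 0.0], [-0.44, 0.898, -0.0], [-0.0, -0.0, -1.0]]
ft_force: [0.1, 0.5, 0.1]
grip_width: -0.0001
gripper_force: 0.0
```

The force has gone, so the tips are over the notch. I'll lower them onto the catch.

Request:
{"op": "arm_command", "data": {"commands": [1, 0, 0, 0.003, 0, 0, 0, 1, 0, 0, 0.006, 0, 0, 0, 1, 0, 0, 0.009, 0, 0, 0, 1, 0, 0, 0.011, 0, 0, 0, 1, 0, 0, 0.012, 0, 0, 0, 1, 0, 0, 0.012, 0, 0, 0]}}

```text
time_s: 6.67
position: [0.4051, 0.2256, 0.0726]
tool_rot: [[-0.897, -0.441, -0.0], [-0.441, 0.897, -0.0], [0.0, -0.0, -1.0]]
ft_force: [-1.4, -2.2, 4.7]
grip_width: 0.0002
gripper_force: 2.7
```

Request:
{"op": "arm_command", "data": {"commands": [1, 0, 0, 0.002, 0, 0, 0, 1, 0, 0, 0.004, 0, 0, 0, 1, 0, 0, 0.006, 0, 0, 0, 1, 0, 0, 0.008, 0, 0, 0, 1, 0, 0, 0.01, 0, 0, 0, 1, 0, 0, 0.012, 0, 0, 0, 1, 0, 0, 0.014, 0, 0, 0, 1, 0, 0, 0.016, 0, 0, 0, 1, 0, 0, 0.018, 0, 0, 0, 1, 0, 0, 0.018, 0, 0, 0, 1, 0, 0, 0.018, 0, 0, 0]}}

```text
time_s: 7.58
position: [0.4051, 0.2256, 0.0637]
tool_rot: [[-0.897, -0.441, 0.0], [-0.441, 0.897, -0.0], [-0.0, -0.0, -1.0]]
ft_force: [-2.9, -1.4, 7.6]
grip_width: -0.0
gripper_force: 3.6
```

Request:
{"op": "arm_command", "data": {"commands": [1, 0, 0, 0.001, 0, 0, 0, 1, 0, 0, 0.002, 0, 0, 0, 1, 0, 0, 0.002, 0, 0, 0, 1, 0, 0, 0.002, 0, 0, 0]}}

```text
time_s: 7.92
position: [0.4051, 0.2256, 0.0629]
tool_rot: [[-0.897, -0.441, 0.0], [-0.441, 0.897, -0.0], [-0.0, -0.0, -1.0]]
ft_force: [-3.3, -1.0, 10.6]
grip_width: 0.0005
gripper_force: 5.4
```

Request:
{"op": "arm_command", "data": {"commands": [1, 0, 0, 0.001, 0, 0, 0, 1, 0, 0, 0.002, 0, 0, 0, 1, 0, 0, 0.002, 0, 0, 0, 1, 0, 0, 0.002, 0, 0, 0]}}

```text
time_s: 8.25
position: [0.4051, 0.2256, 0.0628]
tool_rot: [[-0.897, -0.441, 0.001], [-0.441, 0.897, 0.0], [-0.001, -0.0, -1.0]]
ft_force: [-7.0, -3.4, 22.4]
grip_width: -0.0001
gripper_force: 11.5
```

The catch is at its stop: z barely changed while the force rose to 22 N. I'll lift straight up 180 mm.

Request:
{"op": "arm_command", "data": {"commands": [1, 0, 0, -0.01, 0, 0, 0, 1, 0, 0, -0.03, 0, 0, 0, 1, 0, 0, -0.07, 0, 0, 0, 1, 0, 0, -0.13, 0, 0, 0, 1, 0, 0, -0.2, 0, 0, 0, 1, 0, 0, -0.28, 0, 0, 0, 1, 0, 0, -0.34, 0, 0, 0, 1, 0, 0, -0.36, 0, 0, 0, 1, 0, 0, -0.36, 0, 0, 0, 1, 0, 0, -0.36, 0, 0, 0, 1, 0, 0, -0.36, 0, 0, 0]}}

```text
time_s: 9.17
position: [0.4047, 0.2254, 0.2399]
tool_rot: [[-0.898, -0.441, -0.003], [-0.441, 0.898, -0.001], [0.003, 0.001, -1.0]]
ft_force: [-0.9, 0.3, -0.0]
grip_width: -0.0002
gripper_force: 0.0
```

```bash
python3 - <<'E'
from h import *
im=optics.get_image("side"); cv2.imwrite("pics/end.png",cv2.resize(im["image"][150:260,180:340,::-1],None,fx=4,fy=4,interpolation=cv2.INTER_CUBIC))
s=env.observe(); print(s["position"],s["ft_force"],np.abs(s["qvel"]).max())
E
```

```text
[0.40470238 0.22544572 0.2398313 ] [-0.30483183  0.63506122  0.15722283] 0.28976243346628994
```

View pics/end.png

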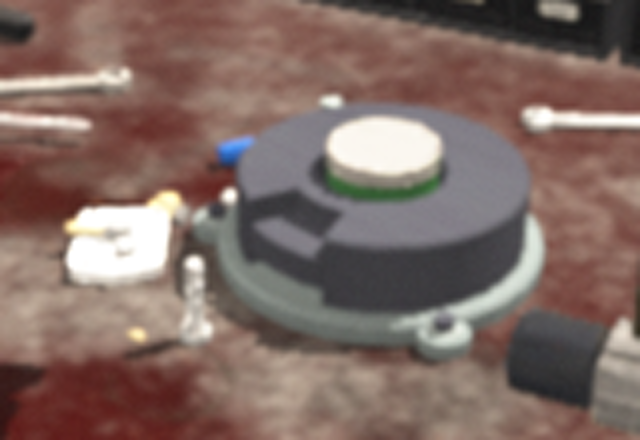

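The side crop shows the tin raised and upright at (385,160) and the catch sunk in the notch at (290,225). The bolt, the cover and the screwdriver's visible end look undisturbed.

```bash
python3 -c "
from rig import env
print(env.close_job())"
```

```text
the job is handed in; nothing more can be done
None
```

I felt along the rim from the pointer to the notch and pressed the catch to its stop; the tin rose upright in the nest, the bystanders look undisturbed, and the job is handed in (no verdict was returned).

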